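# Set the coffee grinder to the clip and start it

## Task

Get the coffee grinder ready and start it: push its open hopper lid over until it is shut, and push the lever of the grind ring round until it points straight at the orange clip on the scale. Only when both are done, press the green start button fully down and let it come up again. Leave the clip where it is, and do not shift or lift the cup under the spout or the things standing round about.

Things in the scene. Friction and masses are not known exactly. Their poses are not given: they have to be found in the camera images.
- grinder: grey coffee grinder, fixed; origin at its underside on the vertical axis of the grind ring; front (spout, lever) faces its own -x, z up. Foot x -80 to +135 mm, 116 mm wide, 16 mm high. Round burr head, radius 58 mm, z 108 to 150 mm. Motor column behind: x +33 to +133 mm, 88 mm wide, top at z 150 mm. Hopper in the middle: radius 37 mm, rim at z 196 mm.
- grind_ring (a joint): angle of the aluminium grind ring (radius 52 mm, z 156 to 177 mm) and its lever (rad): 0 = lever along the grinder's own -x (front), growing counterclockwise seen from above (towards its own -y); stops at -1.15 and +1.15, starts between -1.1 and -0.6. Friction 0.2 N m, about 2 N at the lever's knob; it stays where it is left.
- lever_grip (a point): middle of the black knob of the lever, 102 mm from the ring's axis, 167 mm above the worktop. The knob is a round bar 15 mm thick pointing radially outward, from 87 to 117 mm from the axis; between it and the ring runs a 7 mm steel rod.
- lever_line (a point): point on the lever's centre line, 66 mm from the ring's axis and 157 mm above the worktop (just below the rod): it coincides with clip_mark when the lever points straight at the clip.
- clip_mark (a point): middle of the orange clip, 66 mm from the ring's axis, 157 mm above the worktop, on the rim of the white scale flange (radius 64 mm, marks every 10 degrees). Clip: 10 mm wide along the rim, 56 to 76 mm from the axis, top at 158 mm. Its place on the scale varies, always counterclockwise (from above) of the lever's start; the lever passes over it freely. It must not be slid.
- lid (a joint): opening angle of the round black hopper lid (rad): 0 = shut, starts open at about 1.9 (leaning a little back past upright against its stop). Falls shut by itself once pushed forward past upright (1.57).
- lid_hinge (a point): middle of the lid's hinge line, at the back of the hopper: 38 mm behind the ring's axis (grinder's own +x), 197 mm above the worktop; the hinge line runs along the grinder's own y.
- lid_edge (a point): front edge of the lid, 76 mm from the hinge line; the lid is a disc 77 mm across and 7 mm thick. Open, it stands up behind the hopper to 272 mm above the worktop; shut, its top is at 205 mm.
- start_top (a point): middle of the top of the green start button (26 mm across) on the flat top of the motor column, 98 mm behind the ring's axis (grinder's own +x); pressed straight down. Keep the arm clear of the sink's tap on the left (top 335 mm above the worktop) and of the wall cabinet that overhangs the worktop from 570 mm up, right of and behind the grinder.
- start (a joint): travel of the start button (m): 0 = up, 0.006 = fully down (about 5 N); springs back.
- cup: striped cup, 65 mm across and 50 mm high (88 mm long with its handle), loose on the grinder's foot under the spout; origin at its underside, half-way along its length with the handle
- sugar_bowl: polished steel sugar bowl with lid, 74 mm across, 71 mm high, loose; origin at its underside
- tin: small green tin, 57 mm across, 72 mm high, loose; origin at its underside
- fork: steel fork, 193 x 26 x 15 mm, loose, lying to the right; origin at its underside
- timer: red and white kitchen timer, 63 mm across, 48 mm high, loose; origin at its underside
- small_glass: small clear glass, 48 mm across, 61 mm high, loose, behind the grinder; origin at its underside
There are look-alikes about, which are no part of the job. What is shaped like the cup but blue or purple is not meant.

How it is judged:
By the outcome, as a careful person would: the job done as asked, in the order asked, and still so for the second after the job is handed in, with the robot touching nothing.
It also fails if it takes over 58 s, if anything falls off the work surface, if the arm or the gripper's body presses on something with over 40 N, if the wrist force passes 120 N, or if a joint passes its speed limit or range.

## Robot

A 6-joint arm with a two-finger parallel gripper is mounted at the origin on a cart in front of the work surface, level with it; the furniture and walls round the work are solid. World frame = base frame: x ahead of the robot, y to its left, z up, the work surface at z = 0. Lengths are in m, angles in degrees, forces in N, time in s.
With the tool pointing down it reaches from about 0.4 to 0.825 m from the base axis. Payload 7 kg.
Tool frame: the origin (TCP) lies between the finger pads; the fingertips stand 19 mm ahead of it and the grasp point (between the pads) is the TCP; z points along the fingers, y is the line along which they close (so a half turn about z gives the same grasp; the last joint's range is limited). The gripper opens to 88 mm and grips with 3 to 60 N. Pads are 19 mm wide; open, the fingers measure 130 mm over their backs; the gripper's body (78 mm by 193 mm) begins 47 mm behind the grasp point.
Start: joints at [92.768, 20.546, 0.682, 0, -70.136, -16.507], TCP at [0.16, 0.656, 0.246] pointing down, gripper open.
Joint ranges: [-176.03, 176.03], [-82.01, 121.73], [-58.28, 71.71], [-173.87, 95.51], [-174.79, -0.11], [-173.66, 173.66]. Speed limits (degrees/s): [136.94, 136.94, 172.46, 180, 180, 180].

## Interface

Orientations are given as [roll, pitch, yaw] about the fixed x, y, z axes, in that order (R = Rz(yaw) Ry(pitch) Rx(roll)).
In Python, from plant import get_obs, snapshot, close_job, spot_in, spot_point gives the robot as it stands.
- The arm moves only by the tool play_rows, never from a script. Its argument "plan" is a list of rows, each a list of 6 numbers: the shift along the tool's x, y, z in cm, then the turn, a rotation vector about the tool's x, y, z in degrees. A call has 1 to 20 rows; each row shifts and turns the commanded pose from where the row before left it, along the tool's axes as they then stand; what a row does not reach is not made up. A row lasts 1/12 s, in which the tool goes at most 41.7 mm and 7.16 degrees, less where a joint would pass 70% of its speed; a pose out of reach is approached as far as the arm can. A call is refused whole if a number of a shift passes 4.17 or a number of a turn 7.16, either way. A call with a gripper value outside its range is refused whole. "grip" is the finger opening in cm, from 0 to 8.76, set as the call begins (left out, the last holds). The fingers move at their own pace and stop on an object; the grip force is fixed at half the most. Time passes only in rows, so rows that do not move let the fingers close. It gives the time, the measured TCP pose, the force, the opening and the grip force at its end, in the units of the state.
- get_obs(): the state, without advancing time (a new reading comes with each control period).
- snapshot(name): name is "scene" or "top"; returns a dict with "frame" (400x640x3 uint8, red, green, blue), "fx", "fy", "cx", "cy" (pixels), "k1" (the pictures are not rectified: a ray, as slopes to the right and down, at radius r is drawn at 1 + k1 r^2 times it, then the intrinsics apply), "position" and "attitude" of the camera in the world. Camera axes: x right, y down, z forward; pixel columns grow to the right and rows downward; lengths in m; the calibration is good to about 2 mm. A picture is of the moment at which its call begins. There is no depth.
- close_job(): hands the job in; it is judged then, once.
Trained networks look in the newest picture that a camera, given by its name, has taken for a name from the list of things; names that differ only in an ending like _2 or _b are one class to them, and where a whole thing is asked for, a point or a joint stands for the part that bears it (a point fixed in the world has none). Each returns a list of dicts, best first, with "score" (0 to 1); they miss things now and then, are a little off and sometimes report something else, mostly with a low value. They report only what shows in the picture. A call takes as long as a camera call. They do not tell look-alikes from the thing itself.
- spot_in(camera, thing): "position" ([x, y, z] in m, in world coordinates, good to about 4 mm: the middle of the surface that is visible of it).
- spot_point(camera, thing): "position" ([x, y, z] in m, in world coordinates, good to about 4 mm: a listed point, or the origin of a listed thing).
The state is a dict: "clock": time; "joint_pos": joint angles; "qvel": joint speeds; "tau": joint torques, N m; "tool_pos": TCP position; "orientation": TCP orientation; "force": force on the tool from outside, world axes, zero at the start; "moment": the same for the moment, N m; "opening": finger opening in m; "gripper_force": force on a finger pad.
Only numpy, scipy, OpenCV 4.12 (cv2) and the standard library are available. Lean on these libraries where they do the work, as an engineer would, in place of code of your own. Each camera call takes 0.05 s, during which the arm holds its last target. There are 200 camera calls.

## Working session

There is one attempt and no reset: what is moved stays moved. The work goes in short steps, Python scripts to look and compute and a tool call to move; the robot and the scene stay as the last step left them, time stands still between calls to the robot, and variables do not carry over. Pictures are saved under pics/ and viewed, at most 11 in all, crops included, and the job is handed in when it is done.

Besides the shell and the picture viewer there is one more tool, called after "Call:" by a JSON object that holds its "method" and its "body", one argument or row to a line. play_rows: Moves the arm, as the interface text tells. Its arguments: {"type":"object","properties":{"plan":{"type":"array","items":{"type":"array","items":{"type":"number"}}},"grip":{"type":"number"}},"required":["plan"]}

```bash
mkdir -p pics; cat > h.py <<'E'
import numpy as np, cv2
from plant import *
from scipy.spatial.transform import Rotation as R
def rp(o): return R.from_euler('xyz',o,degrees=True)
E
python3 - <<'E'
from h import *
for c in("scene","top"):
    s=snapshot(c); cv2.imwrite(f"pics/{c}0.png",s["frame"][:,:,::-1])
    print(c,{k:v for k,v in s.items() if k!="frame"})
    for t in("lever_grip","lever_line","clip_mark","lid_hinge","lid_edge","start_top","grinder","cup"):
        print(t,[(np.round(d["position"],4).tolist(),round(d["score"],2)) for d in spot_point(c,t)[:3]])
print(get_obs())
E
```

```text
scene {'fx': 414.4549655836555, 'fy': 414.4549655836555, 'cx': 321.79464055815225, 'cy': 197.30395038032145, 'k1': -0.10979430158012977, 'position': array([0.22663032, 0.50872319, 0.78692498]), 'attitude': array([-133.14274539,    1.1775376 , -153.53252421])}
lever_grip [([0.5962, 0.0777, 0.2675], 0.71), ([0.4536, 0.1261, 0.1679], 0.65), ([0.568, 0.0719, 0.1973], 0.5)]
lever_line [([0.4828, 0.1072, 0.1548], 0.8)]
clip_mark [([0.4647, 0.0604, 0.1575], 0.62)]
lid_hinge [([0.5685, 0.0713, 0.1949], 0.56)]
lid_edge [([0.5993, 0.0765, 0.2654], 0.92), ([0.5331, 0.0664, 0.0022], 0.19)]
start_top [([0.6285, 0.0821, 0.1705], 0.65)]
grinder [([0.5351, 0.0633, 0.0013], 0.84), ([0.5683, 0.0681, 0.1956], 0.54)]
cup [([0.4811, -0.0805, 0.0016], 0.95), ([0.7593, 0.1257, 0.0066], 0.94), ([0.5094, 0.0478, 0.0141], 0.92)]
top {'fx': 365.12339432058917, 'fy': 365.12339432058917, 'cx': 324.4326920048549, 'cy': 199.81048460795697, 'k1': -0.06717849336802306, 'position': array([ 0.38811503, -0.05601761,  1.00858646]), 'attitude': array([-169.08516149,   -3.65846624,  -90.43658333])}
lever_grip [([0.4519, 0
[... 433 characters left out ...]
[0.7576, 0.1264, 0.0024], 0.83)]
{'clock': 0.9, 'joint_pos': array([ 9.27691667e+01,  2.05446074e+01,  6.82093780e-01,  2.04723565e-04,
       -7.01374725e+01, -1.65086337e+01]), 'qvel': array([-0.04812333, -0.02463132, -0.00785497, -0.04358222, -0.02264737,
       -0.05977039]), 'tau': array([-4.82601172e-04, -5.82352638e+01,  2.93301880e+01,  7.00267375e+00,
        1.24164327e-02, -2.44378163e-05]), 'tool_pos': array([0.16031222, 0.65565512, 0.24558271]), 'orientation': array([-1.79999932e+02, -1.80659155e-04, -1.37393974e+01]), 'force': array([0.08724499, 0.08829261, 0.23254377]), 'moment': array([0.00684609, 0.0295877 , 0.0312618 ]), 'gripper_force': 0.0, 'opening': 0.08757925451062107}
```

View pics/scene0.png

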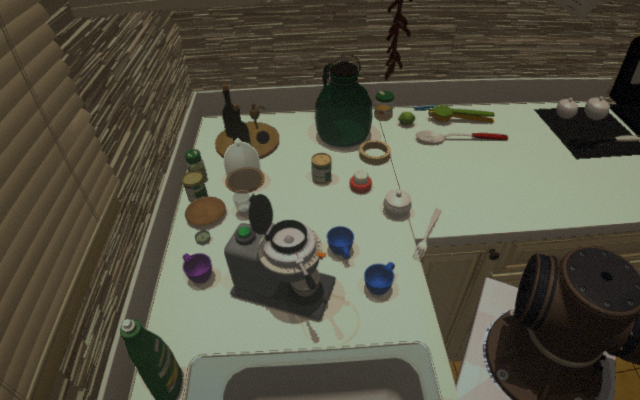

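View pics/top0.png

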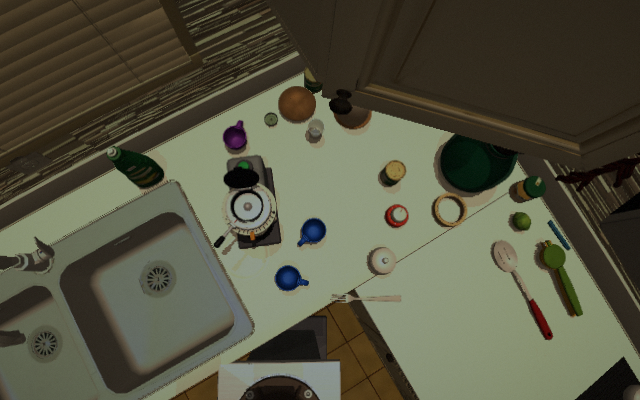

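The scene view shows the grinder at about (285,260), its lid open at (260,213) and the green button at (245,232). The orange clip is at about (321,254). In the top view the clip is at (252,236) and the knob at (219,242). The blue and purple cups are look-alikes. I'll enlarge the grinder in both views.

```bash
cat >> h.py <<'E'
def proj(s,p):
    c=rp(s["attitude"]).inv().apply(np.atleast_2d(p)-s["position"]); u=c[:,:2]/c[:,2:]
    u=u*(1+s["k1"]*(u**2).sum(1,keepdims=True)); return u*s["fx"]+[s["cx"],s["cy"]]
def back(s,px,z):
    u=(np.array(px,float)-[s["cx"],s["cy"]])/s["fx"]; v=u.copy()
    for _ in range(20): v=u/(1+s["k1"]*(v@v))
    d=rp(s["attitude"]).apply([*v,1]); return s["position"]+d*(z-s["position"][2])/d[2]
E
python3 - <<'E'
from h import *
o=[]
for c,(x,y) in(("scene",(215,190)),("top",(195,150))):
    s=snapshot(c); f=s["frame"][y:y+120,x:x+130,::-1]
    if c=="scene": f=s["frame"][y:y+145,x:x+130,::-1]; 
    f=cv2.resize(f,None,fx=3,fy=3,interpolation=cv2.INTER_CUBIC); o.append(np.vstack([f,np.zeros((435-f.shape[0],390,3),np.uint8)]))
    h=cv2.cvtColor(s["frame"],cv2.COLOR_RGB2HSV)
    m=cv2.inRange(h,(5,150,120),(22,255,255)); n,l,st,ce=cv2.connectedComponentsWithStats(m)
    for i in range(1,n):
        if st[i,4]>5 and abs(ce[i][0]-285)<90 and abs(ce[i][1]-245)<60: print(c,"orange",ce[i],st[i,4],back(s,ce[i],.157))
    m=cv2.inRange(h,(50,130,60),(80,255,255)); n,l,st,ce=cv2.connectedComponentsWithStats(m)
    for i in range(1,n):
        if st[i,4]>8 and abs(ce[i][0]-245)<40 and abs(ce[i][1]-210)<60: print(c,"green",ce[i],st[i,4],back(s,ce[i],.16))
cv2.imwrite("pics/crop.png",np.clip(np.hstack(o)*1.5,0,255).astype(np.uint8))
E
```

```text
scene orange [320.75    253.96875] 32 [0.46790563 0.05771942 0.157     ]
scene green [243.5974026  231.06493506] 77 [0.63661445 0.07482589 0.16      ]
top orange [251.65517241 235.24137931] 29 [0.46794569 0.05771423 0.157     ]
top green [243.64814815 164.81481481] 54 [0.63597502 0.08138334 0.16      ]
```

View pics/crop.png

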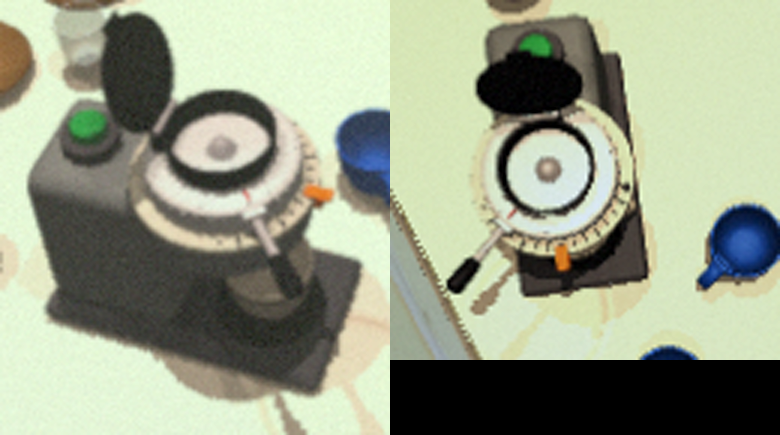

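The crop shows one orange clip on the scale, at scene (321,254) and top (252,235). The black knob is at scene (311,282) and top (219,242). The striped cup is inside the foot, under the spout. Next I'll fit the grinder's pose.

```bash
python3 - <<'E'
from h import *
S=snapshot("scene");T=snapshot("top")
print("rim",back(S,(288.7,236.7),.196),back(T,(247,206),.196))
print("knob",back(S,(310.7,282),.167),back(T,(219,241.7),.167))
a=back(T,(195+(618-390)/3,150+52/3),.016);b=back(T,(195+(647-390)/3,150+277/3),.016);print("foot",a,b,np.degrees(np.arctan2(*(a-b)[1::-1])))
for z in(.155,.16,.165,.17,.175):print(z,back(S,(243.6,231.06),z)[:2],back(T,(243.65,164.8),z)[:2])
# dark rim ellipse fits
for n,s,c in(("S",S,(288.7,236.7)),("T",T,(247,206))):
    g=cv2.cvtColor(s["frame"],cv2.COLOR_RGB2GRAY).astype(float)
    # fit inner light->dark edge: radial search
    P=[]
    for t in np.arange(0,360,10):
        d=np.array([np.cos(np.radians(t)),np.sin(np.radians(t))]); r=np.arange(6,24,.25)
        q=(np.array(c)+r[:,None]*d).astype(np.float32)
        v=cv2.remap(g.astype(np.float32),q[None,:,0],q[None,:,1],cv2.INTER_LINEAR)[0]
        k=np.argmin(np.gradient(cv2.GaussianBlur(v[None],(9,1),1.5)[0])); k2=k+np.argmax(np.gradient(v)[k:])
        P.append(back(s,q[k2],.196)[:2])
    P=np.array(P); A=np.c_[2*P,np.ones(len(P))]
    w=np.ones(len(P),bool)
    for _ in range(6):
        x=np.linalg.lstsq(A[w],(P[w]**2).sum(1),rcond=None)[0]; r=np.sqrt(x[2]+x[:2]@x[:2]); e=abs(np.linalg.norm(P-x[:2],axis=1)-r); w=e<max(.003,1.5*np.median(e))
    print(n,"rim outer fit",x[:2],r,w.sum())
# averaged detections
D={}
for i in range(6):
    for c in("scene","top"):
        snapshot(c)
        for t in("lever_grip","lever_line","clip_mark","lid_hinge","lid_edge","start_top","grinder"):
            for d in spot_point(c,t):
                p=d["position"]
                if np.linalg.norm(p[:2]-np.array([.535,.075]))<.13: D.setdefault((t,c),[]).append(p); break
for k,v in D.items(): print(k,len(v),np.round(np.median(v,0),4))
E
```

```text
rim [0.52671648 0.07439155 0.196     ] [0.52980027 0.06473361 0.196     ]
knob [0.45142956 0.13071946 0.167     ] [0.45218436 0.12994012 0.167     ]
foot [0.67136879 0.0283388  0.016     ] [ 0.46204834 -0.00173703  0.016     ] 8.17647877940257
0.155 [0.63988717 0.07135149] [0.63747248 0.08218985]
0.16 [0.63661735 0.07481212] [0.63601184 0.08138028]
0.165 [0.63334752 0.07827275] [0.63455119 0.08057071]
0.17 [0.6300777  0.08173338] [0.63309054 0.07976114]
0.175 [0.62680787 0.08519401] [0.6316299  0.07895158]
S rim outer fit [0.52991865 0.07383314] 0.04205890367432559 24
T rim outer fit [0.53104306 0.06559531] 0.03716258985546735 34
('lever_grip', 'scene') 5 [0.4544 0.125  0.1706]
('lever_line', 'scene') 6 [0.4832 0.1068 0.1544]
('clip_mark', 'scene') 6 [0.4648 0.062  0.1565]
('lid_hinge', 'scene') 6 [0.5688 0.0706 0.1959]
('lid_edge', 'scene') 6 [0.5989 0.0791 0.2669]
('start_top', 'scene') 6 [0.6274 0.0789 0.1746]
('grinder', 'scene') 6 [0.5324 0.0673 0.001 ]
('lever_grip', 'top') 6 [0.4492 0.1319 0.1654]
('lever_line', 'top') 6 [0.4797 0.11   0.1529]
('clip_mark', 'top') 6 [0.467  0.0586 0.1577]
('lid_hinge', 'top') 6 [0.5678 0.0729 0.1952]
('lid_edge', 'top') 6 [0.595  0.0772 0.2649]
('start_top', 'top') 6 [0.6314 0.0843 0.1719]
('grinder', 'top') 6 [5.318e-01 6.680e-02 4.000e-04]
```

```bash
cat >> h.py <<'E'
def rows(p,yaw,per=3.0):
    o=get_obs(); r=rp(o["orientation"]); d=r.inv().apply(np.array(p)-o["tool_pos"])*100
    w=(r.inv()*rp([180,0,yaw])).as_rotvec(degrees=True)
    n=int(max(np.ceil(np.abs(d).max()/per),np.ceil(np.abs(w).max()/6.5),1))
    # translation rotates with the tool frame: per-row if only z-turn
    R1=R.from_rotvec(w/n,degrees=True); out=[]; cur=R.identity()
    for i in range(n): out.append(np.round(np.r_[cur.inv().apply(d/n),w/n],2).tolist()); cur=cur*R1
    print(n,out)
E
python3 - <<'E'
from h import *
S=snapshot("scene");T=snapshot("top")
for n,p,z in(("tap tip",(45,240),.3),("tap base",(20,262),.3),("tap base",(20,262),0),("tapend",(48,258),.33),("cab",(335,97),.57),("cabL",(270,0),.57),("cabR",(540,160),.57)):print(n,back(T,p,z))
print(proj(T,[.16,.656,.246]),proj(S,[.16,.656,.246]))
E
```

```text
tap tip [0.44324073 0.4381632  0.3       ]
tap base [0.40049207 0.48360135 0.3       ]
tap base [0.40573223 0.71206421 0.        ]
tapend [0.40804544 0.40754159 0.33      ]
cab [ 0.60948767 -0.09958115  0.57      ]
cabL [ 0.75524559 -0.01101177  0.57      ]
cabR [ 0.52831695 -0.37451442  0.57      ]
[[-49.55461071 379.93797694]] [[326.5042     661.56573966]]
```

```bash
python3 - <<'E'
from h import *
rows((.16,.60,.43),-13.74)
E
```

```text
7 [[0.18, 0.77, -2.63, -0.0, 0.0, 0.0], [0.18, 0.77, -2.63, -0.0, 0.0, 0.0], [0.18, 0.77, -2.63, -0.0, 0.0, 0.0], [0.18, 0.77, -2.63, -0.0, 0.0, 0.0], [0.18, 0.77, -2.63, -0.0, 0.0, 0.0], [0.18, 0.77, -2.63, -0.0, 0.0, 0.0], [0.18, 0.77, -2.63, -0.0, 0.0, 0.0]]
```

Call:
{"method": "play_rows", "body": {
  "plan": [
    [0.2,0.8,-2.6,0,0,0],
    [0.2,0.8,-2.6,0,0,0],
    [0.2,0.8,-2.6,0,0,0],
    [0.2,0.8,-2.6,0,0,0],
    [0.2,0.8,-2.6,0,0,0],
    [0.2,0.8,-2.6,0,0,0],
    [0.2,0.8,-2.6,0,0,0]
  ],
  "grip": 0
}}

```text
clock: 6.58
tool_pos: [0.1606, 0.5973, 0.429]
orientation: [-180.0, 0.0, -13.7]
force: [-1.1, 1.1, 1.1]
opening: 0.0462
gripper_force: 0.0
```

```bash
python3 - <<'E'
from h import *
print(get_obs()["tool_pos"])
rows((.36,.30,.43),-13.74)
E
```

```text
[0.16063436 0.59726253 0.42902652]
9 [[2.94, 2.68, -0.01, -0.0, 0.0, 0.0], [2.94, 2.68, -0.01, -0.0, 0.0, 0.0], [2.94, 2.68, -0.01, -0.0, 0.0, 0.0], [2.94, 2.68, -0.01, -0.0, 0.0, 0.0], [2.94, 2.68, -0.01, -0.0, 0.0, 0.0], [2.94, 2.68, -0.01, -0.0, 0.0, 0.0], [2.94, 2.68, -0.01, -0.0, 0.0, 0.0], [2.94, 2.68, -0.01, -0.0, 0.0, 0.0], [2.94, 2.68, -0.01, -0.0, 0.0, 0.0]]
```

Call:
{"method": "play_rows", "body": {
  "plan": [
    [2.4,2.2,0,0,0,-2],
    [2.4,2.2,0,0,0,-2],
    [2.4,2.2,0,0,0,-2],
    [2.4,2.2,0,0,0,-2],
    [2.4,2.2,0,0,0,-2],
    [2.4,2.2,0,0,0,-2],
    [2.4,2.2,0,0,0,-2],
    [2.4,2.2,0,0,0,-2],
    [2.4,2.2,0,0,0,-2],
    [2.4,2.2,0,0,0,-2],
    [2.4,2.2,0,0,0,-2]
  ]
}}

```text
clock: 7.5
tool_pos: [0.4076, 0.3394, 0.4281]
orientation: [-180.0, -0.0, 8.4]
force: [0.3, -0.4, -0.0]
opening: 0.0007
gripper_force: 0.0
```

```bash
python3 - <<'E'
from h import *
print(get_obs()["tool_pos"])
rows((.655,.20,.34),8,2.2)
E
```

```text
[0.40762152 0.33938379 0.42812375]
11 [[2.04, 1.58, 0.8, -0.0, -0.0, 0.03], [2.04, 1.58, 0.8, -0.0, -0.0, 0.03], [2.04, 1.58, 0.8, -0.0, -0.0, 0.03], [2.04, 1.58, 0.8, -0.0, -0.0, 0.03], [2.04, 1.58, 0.8, -0.0, -0.0, 0.03], [2.04, 1.58, 0.8, -0.0, -0.0, 0.03], [2.05, 1.57, 0.8, -0.0, -0.0, 0.03], [2.05, 1.57, 0.8, -0.0, -0.0, 0.03], [2.05, 1.57, 0.8, -0.0, -0.0, 0.03], [2.05, 1.57, 0.8, -0.0, -0.0, 0.03], [2.05, 1.57, 0.8, -0.0, -0.0, 0.03]]
```

Call:
{"method": "play_rows", "body": {
  "plan": [
    [2.0,1.6,0.8,0,0,0],
    [2.0,1.6,0.8,0,0,0],
    [2.0,1.6,0.8,0,0,0],
    [2.0,1.6,0.8,0,0,0],
    [2.0,1.6,0.8,0,0,0],
    [2.0,1.6,0.8,0,0,0],
    [2.1,1.6,0.8,0,0,0],
    [2.1,1.6,0.8,0,0,0],
    [2.1,1.6,0.8,0,0,0],
    [2.1,1.6,0.8,0,0,0],
    [2.1,1.6,0.8,0,0,0]
  ]
}}

```text
clock: 8.42
tool_pos: [0.6558, 0.1981, 0.3391]
orientation: [-180.0, -0.0, 8.3]
force: [-0.0, 1.0, 0.3]
opening: 0.0004
gripper_force: 0.0
```

```bash
python3 - <<'E'
from h import *
print(get_obs()["tool_pos"],get_obs()["joint_pos"])
rows((.64,.080,.262),8,2.2)
E
```

```text
[0.65578777 0.19814699 0.33914011] [ 3.30707294e+01  1.93286940e+01  1.08555311e+01 -6.73903069e-05
 -8.15251356e+01  6.51926234e+01]
6 [[-0.54, 1.91, 1.29, -0.0, -0.0, 0.04], [-0.54, 1.91, 1.29, -0.0, -0.0, 0.04], [-0.54, 1.91, 1.29, -0.0, -0.0, 0.04], [-0.54, 1.91, 1.29, -0.0, -0.0, 0.04], [-0.54, 1.91, 1.29, -0.0, -0.0, 0.04], [-0.54, 1.91, 1.29, -0.0, -0.0, 0.04]]
```

Call:
{"method": "play_rows", "body": {
  "plan": [
    [-0.5,1.9,1.3,0,0,0],
    [-0.5,1.9,1.3,0,0,0],
    [-0.5,1.9,1.3,0,0,0],
    [-0.5,1.9,1.3,0,0,0],
    [-0.5,1.9,1.3,0,0,0],
    [-0.5,1.9,1.3,0,0,0],
    [0,0,0,0,0,0]
  ]
}}

```text
clock: 9.0
tool_pos: [0.6396, 0.0788, 0.2588]
orientation: [180.0, 0.3, 8.1]
force: [-0.2, 0.7, 0.0]
opening: 0.0006
gripper_force: 0.0
```

```bash
python3 - <<'E'
from h import *
print(get_obs()["tool_pos"])
a=np.radians(8)
rows(np.array([.532,.067,.260])+[.036*np.cos(a),.036*np.sin(a),0],8,.8)
s=snapshot("scene");cv2.imwrite("pics/s1.png",cv2.resize(s["frame"][170:330,180:420,::-1],None,fx=3,fy=3))
E
```

```text
[0.63959822 0.07881623 0.25883035]
10 [[-0.72, -0.03, -0.01, 0.0, 0.03, 0.01], [-0.72, -0.03, -0.01, 0.0, 0.03, 0.01], [-0.72, -0.03, -0.01, 0.0, 0.03, 0.01], [-0.72, -0.03, -0.01, 0.0, 0.03, 0.01], [-0.72, -0.03, -0.01, 0.0, 0.03, 0.01], [-0.72, -0.03, -0.01, 0.0, 0.03, 0.01], [-0.72, -0.03, -0.01, 0.0, 0.03, 0.01], [-0.72, -0.03, -0.01, 0.0, 0.03, 0.01], [-0.72, -0.03, -0.01, 0.0, 0.03, 0.01], [-0.72, -0.03, -0.01, 0.0, 0.03, 0.01]]
```

View pics/s1.png

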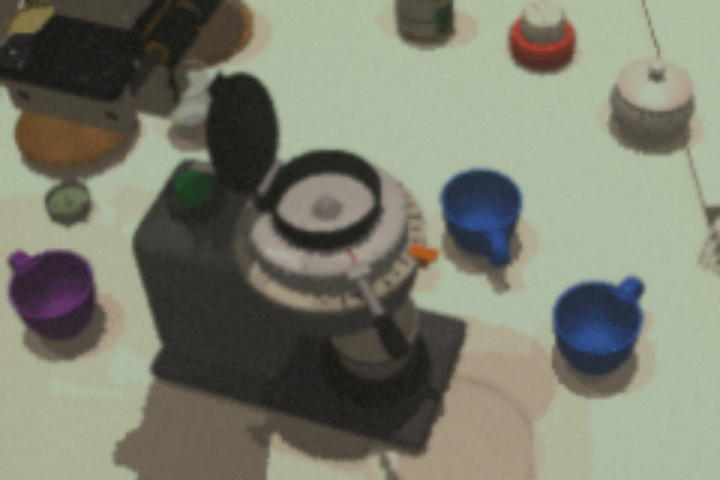

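The crop shows the gripper body at the upper left, the lid still open at crop (243,130) and the lever unmoved. I'll check where the fingertip should project.

```bash
python3 - <<'E'
from h import *
s=snapshot("scene");o=get_obs()
x=rp(o["orientation"])
for z in(.019,-.047):
  for y in(-.0965,-.021,0,.021,.0965): print(z,y,(proj(s,o["tool_pos"]+x.apply([0,y,z]))[0]-[180,170])*3)
print((proj(s,[[.5943,.0757,.272]])-[180,170])*3)
E
```

```text
0.019 -0.0965 [ 85.22177458 209.61472992]
0.019 -0.021 [144.61618567 122.67389283]
0.019 0 [159.88907084 100.4161044 ]
0.019 0.021 [174.65836828  78.92956106]
0.019 0.0965 [223.9008657    7.55176403]
-0.047 -0.0965 [ 60.11620153 130.60047909]
-0.047 -0.021 [125.11362635  43.6437715 ]
-0.047 0 [141.72508292  21.54269063]
-0.047 0.021 [157.74893616   0.26957263]
-0.047 0.0965 [210.89092159 -69.96153505]
[[219.65396215  82.81324907]]
```

The projection agrees, so I'll push the lid.

Call:
{"method": "play_rows", "body": {
  "plan": [
    [-0.7,0,0,0,0,0],
    [-0.7,0,0,0,0,0],
    [-0.7,0,0,0,0,0],
    [-0.7,0,0,0,0,0],
    [-0.7,0,0,0,0,0],
    [-0.7,0,0,0,0,0],
    [-0.7,0,0,0,0,0],
    [-0.7,0,0,0,0,0],
    [-0.7,0,0,0,0,0],
    [-0.7,0,0,0,0,0],
    [-0.3,0,0,0,0,0]
  ]
}}

```text
clock: 10.02
tool_pos: [0.5681, 0.0711, 0.2617]
orientation: [-180.0, 0.0, 8.3]
force: [-0.9, -1.1, 0.1]
opening: 0.0003
gripper_force: 0.0
```

Call:
{"method": "play_rows", "body": {
  "plan": [
    [0,0,-1,0,0,0],
    [0,0,-1,0,0,0],
    [0,0,-1,0,0,0],
    [0,0,-1,0,0,0]
  ]
}}

```text
clock: 10.35
tool_pos: [0.5698, 0.0715, 0.3032]
orientation: [-180.0, -0.1, 8.3]
force: [-1.1, -0.8, -0.8]
opening: 0.0006
gripper_force: 0.0
```

```bash
python3 - <<'E'
from h import *
print(get_obs()["tool_pos"])
s=snapshot("scene");cv2.imwrite("pics/s2.png",cv2.resize(s["frame"][170:330,180:420,::-1],None,fx=3,fy=3))
# approach to knob from above
k=np.array([.452,.130]); print(np.degrees(np.arctan2(*(k-[.532,.067])[::-1])))
rows((.452,.130,.29),-38.2,2)
E
```

```text
[0.56975402 0.07145937 0.3031706 ]
141.77956794514998
8 [[-1.36, -0.94, 0.19, -0.01, -0.03, 5.81], [-1.45, -0.79, 0.19, -0.01, -0.03, 5.81], [-1.52, -0.64, 0.19, -0.01, -0.03, 5.81], [-1.58, -0.49, 0.19, -0.01, -0.03, 5.81], [-1.62, -0.32, 0.19, -0.01, -0.03, 5.81], [-1.65, -0.16, 0.19, -0.01, -0.03, 5.81], [-1.65, 0.01, 0.19, -0.01, -0.03, 5.81], [-1.64, 0.18, 0.19, -0.01, -0.03, 5.81]]
```

View pics/s2.png

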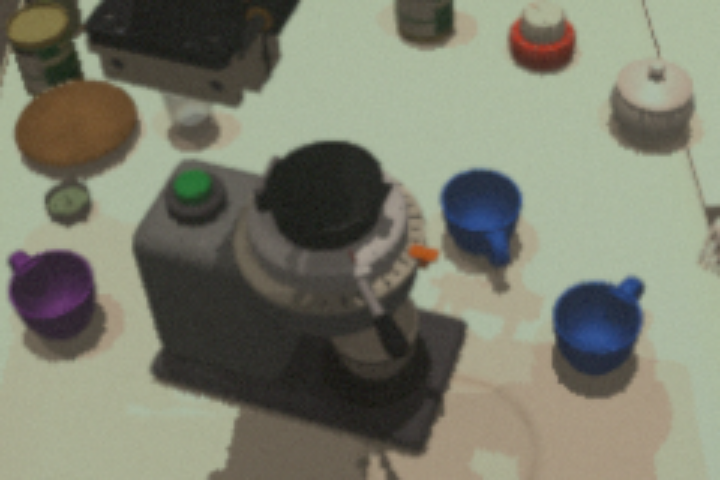

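The lid is shut, seen at crop (325,195). Next I'll move above the knob with the gripper partly open.

Call:
{"method": "play_rows", "body": {
  "plan": [
    [-1.4,-0.9,0.2,0,0,5.8],
    [-1.4,-0.8,0.2,0,0,5.8],
    [-1.5,-0.6,0.2,0,0,5.8],
    [-1.6,-0.5,0.2,0,0,5.8],
    [-1.6,-0.3,0.2,0,0,5.8],
    [-1.7,-0.2,0.2,0,0,5.8],
    [-1.7,0,0.2,0,0,5.8],
    [-1.6,0.2,0.2,0,0,5.8],
    [0,0,0,0,0,0]
  ],
  "grip": 4.5
}}

```text
clock: 11.15
tool_pos: [0.4487, 0.1299, 0.286]
orientation: [-179.9, 0.0, -38.4]
force: [0.5, -0.5, -0.5]
opening: 0.0446
gripper_force: 0.0
```

```bash
python3 - <<'E'
from h import *
rows((.451,.1305,.170),-38.2,1.5)
E
```

```text
8 [[0.02, -0.02, 1.45, -0.01, 0.0, -0.03], [0.02, -0.02, 1.45, -0.01, 0.0, -0.03], [0.02, -0.02, 1.45, -0.01, 0.0, -0.03], [0.02, -0.02, 1.45, -0.01, 0.0, -0.03], [0.02, -0.02, 1.45, -0.01, 0.0, -0.03], [0.02, -0.02, 1.45, -0.01, 0.0, -0.03], [0.02, -0.02, 1.45, -0.01, 0.0, -0.03], [0.02, -0.02, 1.45, -0.01, 0.0, -0.03]]
```

Call:
{"method": "play_rows", "body": {
  "plan": [
    [0,0,1.4,0,0,0],
    [0,0,1.4,0,0,0],
    [0,0,1.4,0,0,0],
    [0,0,1.4,0,0,0],
    [0,0,1.5,0,0,0],
    [0,0,1.5,0,0,0],
    [0,0,1.5,0,0,0],
    [0,0,1.4,0,0,0],
    [0,0,0,0,0,0]
  ]
}}

```text
clock: 11.9
tool_pos: [0.4497, 0.1286, 0.1684]
orientation: [179.8, 0.1, -38.1]
force: [0.2, -0.8, -0.7]
opening: 0.0449
gripper_force: 0.0
```

Call:
{"method": "play_rows", "body": {
  "plan": [
    [0,0,0,0,0,0],
    [0,0,0,0,0,0],
    [0,0,0,0,0,0],
    [0,0,0,0,0,0],
    [0,0,0,0,0,0],
    [0,0,0,0,0,0]
  ],
  "grip": 1.7
}}

```text
clock: 12.4
tool_pos: [0.4506, 0.1295, 0.171]
orientation: [-179.9, -0.0, -38.1]
force: [0.8, 0.2, 0.3]
opening: 0.0179
gripper_force: 0.2
```

```bash
python3 - <<'E'
from h import *
S=snapshot("scene");s=S["frame"][170:330,220:380,::-1];t=snapshot("top")["frame"][150:310,180:340,::-1]
cv2.imwrite("pics/s3.png",cv2.resize(np.hstack([s,t]),None,fx=2.4,fy=2.4))
o=get_obs();c=np.array([.532,.067]);v=o["tool_pos"][:2]-c
r=np.linalg.norm(v);a=np.degrees(np.arctan2(v[1],v[0]));print(o["tool_pos"],r,a,o["orientation"])
# arc rows to 183 deg in 10 rows, tool x radial(inward), turn per row
d=(183-a)/10; n=2*r*np.sin(np.radians(d/2))*100
print(d,"tool y step",n*np.cos(np.radians(d/2)),"tool x step",n*np.sin(np.radians(d/2)))
E
```

```text
[0.45070679 0.12963292 0.17098152] 0.10262294108752883 142.38729366192064 [-1.79933974e+02 -1.73860595e-02 -3.81280433e+01]
4.061270633807936 tool y step 0.7268085389930528 tool x step 0.025769809842099218
```

View pics/s3.png

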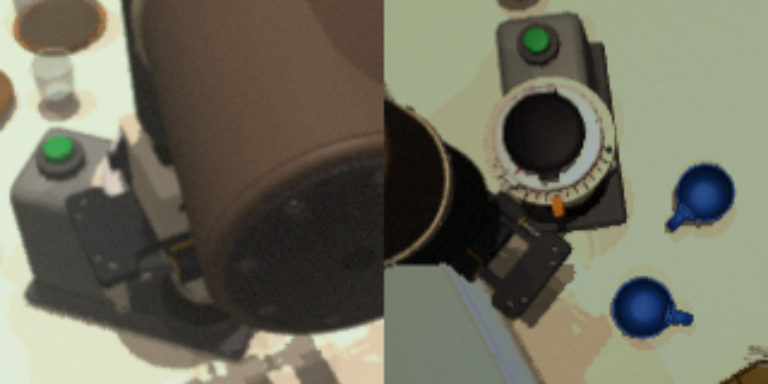

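Call:
{"method": "play_rows", "body": {
  "plan": [
    [0.03,0.73,0,0,0,-4.1],
    [0.03,0.73,0,0,0,-4.1],
    [0.03,0.73,0,0,0,-4.1],
    [0.03,0.73,0,0,0,-4.1],
    [0.03,0.73,0,0,0,-4.1],
    [0.03,0.73,0,0,0,-4.1],
    [0.03,0.73,0,0,0,-4.1],
    [0.03,0.73,0,0,0,-4.1],
    [0.03,0.73,0,0,0,-4.1],
    [0.03,0.73,0,0,0,-4.1],
    [0,0,0,0,0,0]
  ]
}}

```text
clock: 13.42
tool_pos: [0.4291, 0.0606, 0.1708]
orientation: [-180.0, -0.0, 3.0]
force: [-1.2, 0.4, -0.1]
opening: 0.0169
gripper_force: 0.0
```

```bash
python3 - <<'E'
from h import *
S=snapshot("scene");s=S["frame"][190:310,230:380,::-1];t=snapshot("top")["frame"][170:290,190:340,::-1]
cv2.imwrite("pics/s4.png",cv2.resize(np.hstack([s,t]),None,fx=2.6,fy=2.6,interpolation=cv2.INTER_CUBIC))
o=get_obs();c=np.array([.532,.067]);v=o["tool_pos"][:2]-c
r=np.linalg.norm(v);a=np.degrees(np.arctan2(v[1],v[0]))%360;print(o["tool_pos"],r,a,o["orientation"],o["force"])
E
```

```text
[0.42905866 0.06098226 0.17061893] 0.10311708477927738 183.34558815985255 [1.79996501e+02 9.35614111e-04 2.69122619e+00] [-0.03166194  0.39880782 -0.57009123]
```

View pics/s4.png

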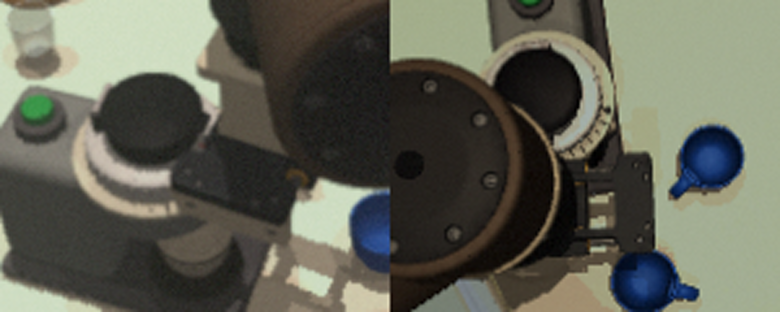

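The arm hides the lever in both views, which is expected. I'll turn it most of the remaining way, then lift clear and measure.

Call:
{"method": "play_rows", "body": {
  "plan": [
    [0.01,0.4,0,0,0,-2.2],
    [0.01,0.4,0,0,0,-2.2],
    [0,0,0,0,0,0],
    [0,0,0,0,0,0],
    [0,-0.1,0,0,0,0],
    [0,0,-1.5,0,0,0],
    [0,0,-1.5,0,0,0],
    [0,0,-1.5,0,0,0],
    [0,0,-1.5,0,0,0],
    [0,0,-1.5,0,0,0],
    [0,-2,-1.5,0,0,0],
    [0,-2.5,-1.5,0,0,0],
    [0,-2.5,-1,0,0,0],
    [0,-2.5,0,0,0,0],
    [0,-2.5,0,0,0,0],
    [0,-2.5,0,0,0,0],
    [0,-2.5,0,0,0,0],
    [0,-2.5,0,0,0,0]
  ]
}}

```text
clock: 15.02
tool_pos: [0.4045, 0.2489, 0.2856]
orientation: [180.0, 0.0, 7.2]
force: [0.3, -0.6, -0.7]
opening: 0.0171
gripper_force: 0.0
```

```bash
python3 - <<'E'
from h import *
o=get_obs();print(o["tool_pos"],o["orientation"])
S=snapshot("scene");T=snapshot("top")
s=S["frame"][220:300,260:350,::-1];t=T["frame"][180:260,205:295,::-1]
cv2.imwrite("pics/s5.png",cv2.resize(np.hstack([s,t]),None,fx=4.4,fy=4.4,interpolation=cv2.INTER_CUBIC))
for n,q in(("S",S),("T",T)):
    h=cv2.cvtColor(q["frame"],cv2.COLOR_RGB2HSV); m=cv2.inRange(h,(5,130,90),(22,255,255)); k,l,st,ce=cv2.connectedComponentsWithStats(m)
    for i in range(1,k):
        if st[i,4]>3 and abs(ce[i][0]-285)<60 and abs(ce[i][1]-245)<40: print(n,ce[i],st[i,4],back(q,ce[i],.157))
c=["scene","top"]
for cc in c:
    for t in("lever_line","lever_grip","clip_mark"): print(cc,t,[(np.round(d["position"],4).tolist(),round(d["score"],2)) for d in spot_point(cc,t)[:2]])
E
```

```text
[0.40448404 0.24893    0.28557719] [1.79993292e+02 2.84149813e-05 7.18439884e+00]
S [324.   255.75] 4 [0.46024917 0.05896034 0.157     ]
T [253.         235.22222222] 18 [0.46799315 0.05461904 0.157     ]
scene lever_line [([0.4683, 0.0575, 0.154], 0.6)]
scene lever_grip [([0.4314, 0.0525, 0.1705], 0.59)]
scene clip_mark [([0.7817, -0.0944, -0.0024], 0.48)]
top lever_line [([0.4632, 0.0604, 0.1533], 0.81), ([0.5128, 0.0478, 0.0174], 0.17)]
top lever_grip [([0.4305, 0.0574, 0.165], 0.83), ([0.7806, -0.0945, -0.0035], 0.68)]
top clip_mark [([0.635, 0.0837, 0.1744], 0.73)]
```

View pics/s5.png

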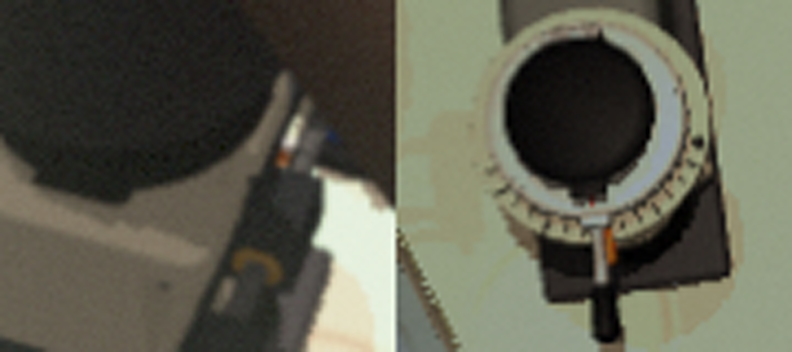

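The top view shows the lever at crop (600,260), just short of the clip. About half the clip still shows, to the right of the rod at (611,245). Now a sub-pixel measurement.

```bash
python3 - <<'E'
from h import *
A=cv2.imread("pics/top0.png")[:,:,::-1].astype(float)
T=snapshot("top");B=np.mean([T["frame"].astype(float)]+[snapshot("top")["frame"].astype(float) for _ in range(5)],0)
def show(F,nm):
    print(nm)
    for r in range(228,254,2):
        q=F[r,244:262]; print(r,"orange",np.clip(q[:,0]-q[:,2]-60,0,None).astype(int).tolist()," lum",q.mean(1).astype(int).tolist())
show(A,"before");show(B,"now")
c=np.array([.532,.067])
for a in(186,188,190):
    u=np.array([np.cos(np.radians(a)),np.sin(np.radians(a))])
    print(a,[proj(T,[*(c+r*u),z])[0].round(2).tolist() for r,z in((.066,.157),(.056,.158),(.076,.158),(.066,.17),(.08,.17),(.102,.172))])
E
```

```text
before
228 orange [0, 0, 0, 0, 0, 0, 0, 0, 0, 0, 0, 0, 0, 0, 0, 0, 0, 0]  lum [122, 130, 127, 129, 133, 132, 115, 110, 96, 89, 70, 69, 58, 100, 106, 54, 113, 128]
230 orange [0, 0, 0, 0, 0, 0, 0, 0, 0, 0, 0, 0, 0, 0, 0, 0, 0, 0]  lum [59, 96, 106, 69, 52, 97, 105, 108, 104, 104, 116, 121, 72, 113, 120, 130, 98, 130]
232 orange [0, 0, 0, 0, 0, 0, 25, 43, 46, 48, 0, 0, 0, 0, 0, 0, 0, 0]  lum [115, 132, 129, 73, 118, 116, 95, 78, 77, 86, 116, 129, 123, 132, 133, 113, 93, 62]
234 orange [0, 0, 0, 0, 0, 0, 34, 60, 60, 55, 0, 0, 0, 0, 0, 0, 0, 0]  lum [120, 132, 129, 120, 130, 129, 93, 82, 81, 87, 64, 63, 60, 51, 47, 51, 59, 36]
236 orange [0, 0, 0, 0, 0, 0, 46, 58, 58, 58, 35, 0, 0, 0, 0, 0, 0, 0]  lum [16, 14, 14, 8, 6, 2, 74, 81, 81, 83, 52, 31, 28, 23, 12, 8, 4, 6]
238 orange [0, 0, 0, 0, 0, 0, 0, 53, 60, 58, 34, 0, 0, 0, 0, 0, 0, 0]  lum [14, 15, 16, 17, 13, 10, 38, 74, 82, 83, 61, 20, 5, 3, 2, 0, 1, 3]
240 orange [0, 0, 0, 0, 0, 0, 0, 0, 0, 0, 0, 0, 0, 0, 0, 0, 0, 0]  lum [14, 15, 15, 17, 16, 15, 22, 33, 35, 29, 18, 14, 13, 7, 11, 13, 13, 35]
242 orange [0, 0, 0, 0, 0, 0, 0, 0, 0, 0,
[... 2456 characters left out ...]
9, 59, 6, 14, 15, 10, 5, 87, 136, 143, 142, 142, 143, 142]
250 orange [0, 0, 0, 0, 0, 0, 0, 0, 0, 0, 0, 0, 0, 0, 0, 0, 0, 0]  lum [141, 141, 141, 141, 140, 73, 16, 13, 19, 10, 5, 59, 131, 141, 141, 142, 143, 143]
252 orange [0, 0, 0, 0, 0, 0, 0, 0, 0, 0, 0, 0, 0, 0, 0, 0, 0, 0]  lum [144, 141, 140, 141, 141, 74, 15, 15, 22, 12, 7, 30, 128, 141, 143, 143, 143, 143]
186 [[250.6, 235.92], [250.21, 231.59], [250.88, 240.19], [249.83, 235.4], [250.31, 241.52], [250.95, 251.16]]
188 [[251.6, 235.8], [251.05, 231.49], [252.03, 240.05], [250.84, 235.28], [251.54, 241.37], [252.53, 250.97]]
190 [[252.59, 235.65], [251.89, 231.36], [253.18, 239.87], [251.85, 235.12], [252.76, 241.18], [254.1, 250.72]]
```

The lever reads about 187.6° and the clip about 188.6° in world bearing, so it needs roughly +1°. I'll go back over the knob for a fine nudge.

```bash
python3 - <<'E'
from h import *
a=np.radians(187.5);p=np.array([.532,.067])+.103*np.array([np.cos(a),np.sin(a)])
rows((*p,.29),7.5,2.4)
E
```

```text
9 [[0.0, 2.17, -0.05, -0.0, -0.0, -0.03], [0.0, 2.17, -0.05, -0.0, -0.0, -0.03], [-0.0, 2.17, -0.05, -0.0, -0.0, -0.03], [-0.0, 2.17, -0.05, -0.0, -0.0, -0.03], [-0.0, 2.17, -0.05, -0.0, -0.0, -0.03], [-0.0, 2.17, -0.05, -0.0, -0.0, -0.03], [-0.01, 2.17, -0.05, -0.0, -0.0, -0.03], [-0.01, 2.17, -0.05, -0.0, -0.0, -0.03], [-0.01, 2.17, -0.05, -0.0, -0.0, -0.03]]
```

Call:
{"method": "play_rows", "body": {
  "plan": [
    [0,2.2,0,0,0,0],
    [0,2.2,0,0,0,0],
    [0,2.2,0,0,0,0],
    [0,2.2,0,0,0,0],
    [0,2.2,0,0,0,0],
    [0,2.2,0,0,0,0],
    [0,2.1,0,0,0,0],
    [0,2.1,0,0,0,0],
    [0,2.1,0,0,0,0],
    [0,0,0,0,0,0]
  ],
  "grip": 3
}}

```text
clock: 16.55
tool_pos: [0.4296, 0.0516, 0.2857]
orientation: [180.0, 0.0, 7.1]
force: [0.2, -0.1, -0.2]
opening: 0.0296
gripper_force: 0.0
```

Call:
{"method": "play_rows", "body": {
  "plan": [
    [0,0,1.4,0,0,0],
    [0,0,1.4,0,0,0],
    [0,0,1.4,0,0,0],
    [0,0,1.4,0,0,0],
    [0,0,1.4,0,0,0],
    [0,0,1.4,0,0,0],
    [0,0,1.4,0,0,0],
    [0,0,1.4,0,0,0],
    [0,0,0,0,0,0]
  ]
}}

```text
clock: 17.3
tool_pos: [0.4283, 0.0536, 0.1713]
orientation: [179.9, 0.2, 7.2]
force: [-1.1, 0.2, -0.1]
opening: 0.03
gripper_force: 0.0
```

Call:
{"method": "play_rows", "body": {
  "plan": [
    [0,0,0,0,0,0],
    [0,0,0,0,0,0],
    [0,0,0,0,0,0],
    [0,0,0,0,0,0],
    [0,0,0,0,0,0]
  ],
  "grip": 1.7
}}

```text
clock: 17.72
tool_pos: [0.43, 0.0543, 0.1742]
orientation: [-180.0, -0.1, 7.3]
force: [-0.1, -0.2, 0.4]
opening: 0.0172
gripper_force: 0.0
```

```bash
cat >> h.py <<'E'
def ang():
    o=get_obs();v=o["tool_pos"][:2]-[.532,.067];print(o["tool_pos"],np.linalg.norm(v),np.degrees(np.arctan2(v[1],v[0]))%360,o["orientation"][2],o["force"],o["opening"])
E
python3 -c "
from h import *
ang()"
```

```text
[0.4300114  0.05426786 0.17419037] 0.1027802611950646 187.1159252148473 7.262175820324814 [-0.07967203 -0.24550217  0.38246919] 0.01717646692151328
```

Call:
{"method": "play_rows", "body": {
  "plan": [
    [0,0.17,0,0,0,-0.8],
    [0,0.17,0,0,0,-0.8],
    [0,0,0,0,0,0],
    [0,0,0,0,0,0],
    [0,0,0,0,0,0]
  ]
}}

```text
clock: 18.13
tool_pos: [0.4303, 0.0508, 0.1736]
orientation: [-180.0, -0.0, 8.9]
force: [0.3, 1.2, 0.0]
opening: 0.0168
gripper_force: 0.6
```

```bash
python3 -c "
from h import *
ang()"
```

```text
[0.43028272 0.05077436 0.17362915] 0.10300328587358944 189.06329174418414 8.852246933099527 [0.28249298 1.17899012 0.00244141] 0.016835799637107917
```

Call:
{"method": "play_rows", "body": {
  "plan": [
    [0,-0.1,0,0,0,0],
    [0,0,-1.5,0,0,0],
    [0,0,-1.5,0,0,0],
    [0,0,-1.5,0,0,0],
    [0,0,-1.5,0,0,0],
    [0,0,-1.5,0,0,0],
    [0,-2,-1.5,0,0,0],
    [0,-2.5,-1.5,0,0,0],
    [0,-2.5,-1,0,0,0],
    [0,-2.5,0,0,0,0],
    [0,-2.5,0,0,0,0],
    [0,-2.5,0,0,0,0],
    [0,-2.5,0,0,0,0],
    [0,-2.5,0,0,0,0]
  ]
}}

```text
clock: 19.3
tool_pos: [0.3994, 0.2453, 0.2884]
orientation: [180.0, 0.0, 8.9]
force: [-0.1, 0.8, -0.5]
opening: 0.0171
gripper_force: 0.0
```

```bash
python3 - <<'E'
from h import *
ang()
B=np.mean([snapshot("top")["frame"].astype(float) for _ in range(6)],0)
for r in(232,234,236,238,240,242,248,250,252):
    q=B[r,244:262]; print(r,"orange",np.clip(q[:,0]-q[:,2]-30,0,None).astype(int).tolist()," lum",q.mean(1).astype(int).tolist())
cv2.imwrite("pics/s6.png",cv2.resize(B[180:265,205:300,::-1].astype(np.uint8),None,fx=6,fy=6,interpolation=cv2.INTER_CUBIC))
E
```

```text
[0.39936374 0.24532071 0.28843724] 0.22224007800652898 126.64214289350949 8.86216427980383 [-0.08027656  0.8244013  -0.53696285] 0.01710573697380361
232 orange [1, 4, 3, 0, 0, 0, 0, 0, 0, 65, 16, 12, 0, 1, 2, 0, 0, 0]  lum [120, 136, 135, 78, 67, 51, 87, 125, 95, 76, 107, 123, 125, 137, 137, 118, 98, 65]
234 orange [3, 2, 6, 7, 2, 9, 0, 0, 0, 71, 30, 0, 0, 0, 0, 0, 0, 0]  lum [126, 136, 135, 124, 135, 123, 107, 145, 109, 90, 64, 66, 64, 54, 50, 44, 61, 37]
236 orange [0, 0, 0, 0, 0, 0, 11, 0, 0, 30, 58, 0, 0, 0, 0, 0, 0, 0]  lum [16, 17, 16, 10, 5, 4, 83, 135, 109, 66, 49, 32, 28, 19, 12, 6, 4, 2]
238 orange [0, 0, 0, 0, 0, 0, 0, 0, 0, 7, 54, 0, 0, 0, 0, 0, 0, 0]  lum [16, 16, 16, 17, 16, 13, 38, 119, 114, 60, 57, 19, 4, 3, 3, 1, 3, 2]
240 orange [0, 0, 0, 0, 0, 0, 0, 0, 0, 0, 0, 0, 0, 0, 0, 0, 0, 0]  lum [16, 16, 16, 15, 15, 16, 27, 100, 128, 78, 29, 13, 12, 11, 11, 11, 11, 33]
242 orange [0, 0, 0, 0, 0, 0, 0, 0, 0, 0, 0, 0, 0, 0, 0, 0, 0, 0]  lum [17, 16, 15, 16, 16, 17, 17, 95, 143, 110, 39, 17, 17, 17, 36, 40, 40, 41]
248 orange [0, 0, 0, 0, 0, 0, 0, 0, 0, 0, 0, 0, 0, 0, 0, 0, 0, 0]  lum [46, 45, 56, 63, 119, 133, 59, 5, 14, 15, 8, 6, 97, 138, 142, 142, 143, 143]
250 orange [0, 0, 0, 0, 0, 0, 0, 0, 0, 0, 0, 0, 0, 0, 0, 0, 0, 0]  lum [141, 142, 141, 141, 141, 141, 71, 15, 12, 18, 12, 7, 55, 131, 142, 143, 144, 142]
252 orange [0, 0, 0, 0, 0, 0, 0, 0, 0, 0, 0, 0, 0, 0, 0, 0, 0, 0]  lum [144, 140, 141, 141, 141, 141, 88, 27, 13, 24, 16, 8, 30, 129, 142, 143, 143, 143]
```

View pics/s6.png

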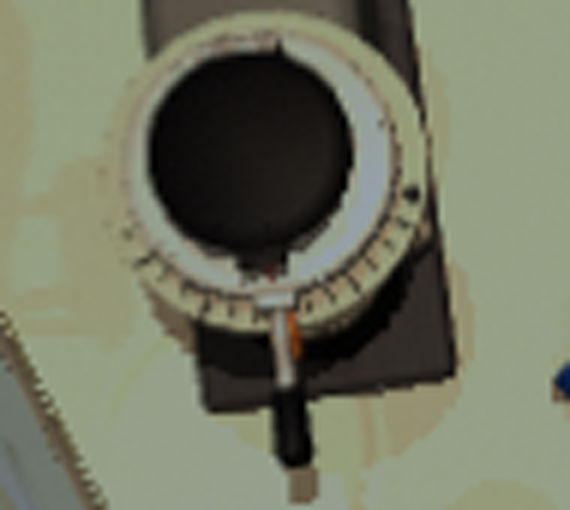

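The rod now lies over the clip, with the rod at crop (285,345) and clip edges showing. The two agree to within about 0.3°. Next is the start button.

```bash
python3 - <<'E'
from h import *
rows((.631,.0805,.24),8.3,2)
E
```

```text
11 [[1.85, 1.79, 0.44, 0.0, 0.0, 0.05], [1.85, 1.79, 0.44, 0.0, 0.0, 0.05], [1.85, 1.79, 0.44, 0.0, 0.0, 0.05], [1.85, 1.78, 0.44, 0.0, 0.0, 0.05], [1.85, 1.78, 0.44, 0.0, 0.0, 0.05], [1.86, 1.78, 0.44, 0.0, 0.0, 0.05], [1.86, 1.78, 0.44, 0.0, 0.0, 0.05], [1.86, 1.78, 0.44, 0.0, 0.0, 0.05], [1.86, 1.78, 0.44, 0.0, 0.0, 0.05], [1.86, 1.78, 0.44, 0.0, 0.0, 0.05], [1.86, 1.77, 0.44, 0.0, 0.0, 0.05]]
```

Call:
{"method": "play_rows", "body": {
  "plan": [
    [1.9,1.8,0,0,0,0],
    [1.9,1.8,0,0,0,0],
    [1.9,1.8,0,0,0,0],
    [1.9,1.8,0,0,0,0],
    [1.9,1.8,0,0,0,0],
    [1.8,1.8,0,0,0,0],
    [1.8,1.8,0,0,0,0],
    [1.8,1.8,0,0,0,0],
    [1.8,1.8,0,0,0,0],
    [1.8,1.8,0,0,0,0],
    [1.9,1.7,0,0,0,0],
    [0,0,1.6,0,0,0],
    [0,0,1.6,0,0,0],
    [0,0,1.6,0,0,0],
    [0,0,0,0,0,0]
  ],
  "grip": 0
}}

```text
clock: 20.85
tool_pos: [0.6301, 0.0794, 0.237]
orientation: [180.0, 0.3, 8.7]
force: [-0.6, -0.4, 0.2]
opening: 0.0001
gripper_force: 0.0
```

```bash
python3 - <<'E'
from h import *
rows((.631,.0805,.19),8.3,1)
S=snapshot("scene");T=snapshot("top")
cv2.imwrite("pics/s7.png",cv2.resize(np.hstack([S["frame"][180:300,200:340,::-1],T["frame"][130:250,190:330,::-1]]),None,fx=2.8,fy=2.8))
E
```

```text
5 [[0.03, -0.02, 0.94, 0.01, 0.07, 0.09], [0.03, -0.02, 0.94, 0.01, 0.07, 0.09], [0.02, -0.02, 0.94, 0.01, 0.07, 0.09], [0.02, -0.02, 0.94, 0.01, 0.07, 0.09], [0.02, -0.02, 0.94, 0.01, 0.07, 0.09]]
```

View pics/s7.png

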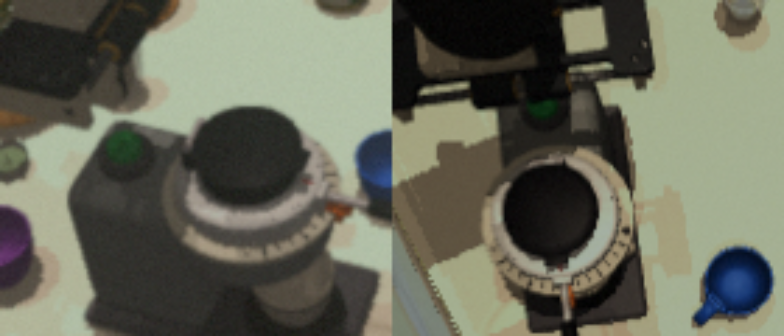

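The fingertips are above the button, the lid is shut and the lever is over the clip. I'll press in small steps.

Call:
{"method": "play_rows", "body": {
  "plan": [
    [0,0,1,0,0,0],
    [0,0,1,0,0,0],
    [0,0,1,0,0,0],
    [0,0,1,0,0,0],
    [0,0,0.6,0,0,0],
    [0,0,0,0,0,0],
    [0,0,0,0,0,0]
  ]
}}

```text
clock: 21.53
tool_pos: [0.6318, 0.0811, 0.194]
orientation: [180.0, 0.1, 8.9]
force: [0.0, -0.5, 0.4]
opening: 0.0005
gripper_force: 0.0
```

Call:
{"method": "play_rows", "body": {
  "plan": [
    [0,0,0.2,0,0,0],
    [0,0,0.2,0,0,0],
    [0,0,0.1,0,0,0],
    [0,0,0,0,0,0],
    [0,0,0,0,0,0]
  ]
}}

```text
clock: 21.95
tool_pos: [0.6323, 0.0813, 0.1901]
orientation: [-180.0, -0.1, 8.9]
force: [0.5, 0.9, 2.3]
opening: 0.0007
gripper_force: 1.0
```

Call:
{"method": "play_rows", "body": {
  "plan": [
    [0,0,0.2,0,0,0],
    [0,0,0.1,0,0,0],
    [0,0,0,0,0,0],
    [0,0,0,0,0,0],
    [0,0,0,0,0,0]
  ]
}}

```text
clock: 22.37
tool_pos: [0.6323, 0.0813, 0.1869]
orientation: [-180.0, -0.1, 8.9]
force: [1.2, 1.3, 3.6]
opening: 0.0001
gripper_force: 1.9
```

Call:
{"method": "play_rows", "body": {
  "plan": [
    [0,0,0.2,0,0,0],
    [0,0,0,0,0,0],
    [0,0,0,0,0,0],
    [0,0,0,0,0,0]
  ]
}}

```text
clock: 22.7
tool_pos: [0.6323, 0.0813, 0.1853]
orientation: [-180.0, -0.1, 8.9]
force: [0.4, 0.9, 7.4]
opening: 0.0003
gripper_force: 3.8
```

Call:
{"method": "play_rows", "body": {
  "plan": [
    [0,0,0.15,0,0,0],
    [0,0,0,0,0,0],
    [0,0,0,0,0,0],
    [0,0,0,0,0,0]
  ]
}}

```text
clock: 23.03
tool_pos: [0.6324, 0.0813, 0.1851]
orientation: [180.0, -0.1, 8.9]
force: [-3.2, 0.8, 15.4]
opening: 0.0005
gripper_force: 7.6
```

The button is at its hard stop after about 6 mm of travel. I'll release it, retreat and check.

Call:
{"method": "play_rows", "body": {
  "plan": [
    [0,0,-0.5,0,0,0],
    [0,0,-1,0,0,0],
    [0,0,-1.5,0,0,0],
    [0,0,-2,0,0,0],
    [0,0,-2,0,0,0],
    [0,0,-2,0,0,0],
    [0,-2,-1,0,0,0],
    [0,-2.5,0,0,0,0],
    [0,-2.5,0,0,0,0],
    [0,-2.5,0,0,0,0],
    [0,-2.5,0,0,0,0],
    [0,-2.5,0,0,0,0],
    [-1,-2.5,0,0,0,0],
    [-2,-2,0,0,0,0],
    [-2,0,0,0,0,0],
    [0,0,0,0,0,0],
    [0,0,0,0,0,0]
  ]
}}

```text
clock: 24.45
tool_pos: [0.552, 0.2611, 0.283]
orientation: [180.0, 0.1, 8.9]
force: [0.5, 0.8, -0.5]
opening: 0.0002
gripper_force: 0.0
```

```bash
python3 - <<'E'
from h import *
o=get_obs();print(o["tool_pos"],o["force"],o["clock"])
S=snapshot("scene");T=snapshot("top")
cv2.imwrite("pics/s8.png",cv2.resize(np.hstack([S["frame"][180:320,200:350,::-1],T["frame"][130:270,190:340,::-1]]),None,fx=2.6,fy=2.6,interpolation=cv2.INTER_CUBIC))
B=T["frame"].astype(int)
for r in(236,242,250): print(B[r,244:262].mean(1).astype(int).tolist())
E
```

```text
[0.5519888  0.26110603 0.28302539] [ 0.45754878  0.81916225 -0.48082762] 24.45
[16, 19, 16, 9, 6, 2, 86, 137, 109, 68, 50, 33, 27, 19, 15, 8, 6, 3]
[16, 15, 16, 13, 14, 16, 15, 94, 143, 109, 39, 18, 16, 13, 37, 40, 40, 38]
[139, 143, 142, 141, 142, 142, 70, 15, 11, 19, 12, 6, 56, 133, 143, 142, 142, 143]
```

View pics/s8.png

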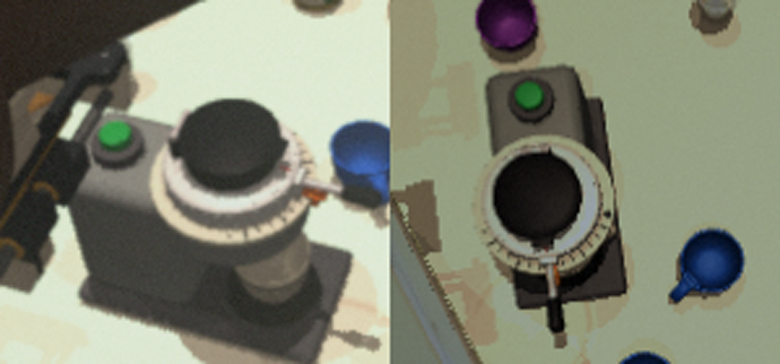

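The final picture shows the lid shut, the lever over the clip with clip edges visible on opposite sides in the two views, and the button up again. The cup is where it was.

```bash
python3 -c "
from plant import close_job
print(close_job())"
```

```text
the job is handed in; nothing more can be done
None
```

I shut the lid, turned the lever to point at the orange clip (within about 0.3° by the top camera), then pressed the start button to its stop and let it come back up; the job is handed in at about 24.5 s, but no verdict came back.

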